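Roll the drive roller to its mark and bolt it in

ROBOT

A 6-joint arm with a two-finger parallel gripper is mounted at the origin on the work surface. World frame = base frame: x ahead of the robot, y to its left, z up, the work surface at z = 0. Lengths are in m, angles in rad, forces in N, time in s.
With the tool pointing down it reaches from about 0.3 to 0.75 m from the base axis. Payload 8.5 kg.
Tool frame: the origin (TCP) lies between the finger pads, 19 mm behind the fingertips; this is the grasp point; z points along the fingers, y is the line along which they close (so a half turn about z gives the same grasp; the last joint's range is limited). The gripper opens to 88 mm and grips with 3 to 60 N. Pads are 18 mm wide; open, the fingers measure 123 mm over their backs; the gripper's body (75 mm by 187 mm) begins 45 mm behind the grasp point.
Start: joints at [-1.481, 0.381, 1.297, -0, 1.464, -0.215], TCP at [0.165, -0.525, 0.257] pointing down, gripper open.
Joint ranges: [-3.11, 3.11], [-0.89, 2.33], [0.22, 2.48], [-1.42, 4.56], [0.17, 2.85], [-2.88, 2.88]. Speed limits (rad/s): [2.39, 2.39, 3.14, 3.14, 3.14, 3.14].

INTERFACE

Orientations are given as [roll, pitch, yaw] about the fixed x, y, z axes, in that order (R = Rz(yaw) Ry(pitch) Rx(roll)).
In Python, from bench import env gives the robot as it stands.
- The arm moves only by the shell command python3 -m crank 'ROWS' [FORCE]. ROWS is 1 to 10 rows, one to a line, with the numbers parted by commas; each row has 7 numbers: the finger opening in m, then dx, dy, dz in units of 100 mm, then a rotation vector rx, ry, rz in units of 0.25 rad; each row shifts and turns the commanded pose from where the row before left it, along the tool's axes as they then stand; what a row does not reach is not made up. A row lasts 1/12 s, in which the tool goes at most 0.0417 m and 0.125 rad, less where a joint would pass 70% of its speed; a pose out of reach is approached as far as the arm can. The fingers move at their own pace and stop on an object; FORCE is the grip in N (left out, the last holds). Time passes only in rows, so rows that do not move let the fingers close. It prints the time, the measured TCP pose, the force, the opening and the grip force at its end. Input that does not fit is refused with a message, and nothing moves.
- env.sense(): the state, without advancing time (a new reading comes with each control period).
- env.capture(name): name is "scene" or "side" or "wrist"; returns (picture, depth): 420x560x3 uint8, red, green, blue; 420x560 float32, m along the optical axis (not along the pixel's ray), 0 where there is no reading.
- env.calibration(name): a dict with "K" (3x3 intrinsics, pixels), "camera_from_world" (4x4, takes a point from world to camera coordinates); the wrist camera has in their place "tool_from_camera" (4x4, takes a point from camera to tool coordinates, whose origin is the TCP and whose axes are the flange's). Camera axes: x right, y up, looking along -z (the intrinsics and any distortion apply to the point x, -y, -z); pixel columns grow to the right and rows downward; lengths in m; the calibration is good to about 2 mm. A picture is of the moment at which its call begins: read the wrist's pose just before it. calibration takes no time and is no camera call.
- env.job_done(): hands the job in; it is judged then, once.
The state is a dict: "time": time; "joint_positions": joint angles; "dq": joint speeds; "tau": joint torques, N m; "tcp_pos": TCP position; "orientation": TCP orientation; "contact_force": force on the tool from outside, world axes, zero at the start; "torque": the same for the moment, N m; "opening": finger opening in m; "grasp_force": force on a finger pad.
Only numpy, scipy, OpenCV 4.12 (cv2) and the standard library are available. Lean on these libraries where they do the work, as an engineer would, in place of code of your own. Each camera call takes 0.05 s, during which the arm holds its last target. There are 200 camera calls.

TASK

Roll the green drive roller along its lane, over the low ribs, by pressing lightly on its top and pushing along, until it sits down in the nest at the yellow marks; then slide the red keeper fully home so that its pin stands behind the roller. Keep the fingers on the top of the roller (no shoving from behind or from the ends), never lift it or let it run free, press gently (under 25 N, the rubber cover dents and the keeper bends), and leave the jars and tools alone.

Things in the scene. Friction and masses are not known exactly. Their poses are not given: they have to be found in the camera images.
- lane: Fixed aluminium plate 270 x 300 x 12 mm on the table. Origin at table height on the centre line of its lane; x across the lane (towards the keeper), y along it in the direction to roll, z up. Spans x -95 to 175, y -160 to 140 mm; its top, the bed, is at z = 12. White guide walls 48 mm tall over the bed, inner faces at x = -57 and 57, keep the roller square.
- rib_out (a point): Top of the rib that leaves the parking dip, at lane y = -3.3 mm: two short steel bars in line across the bed, round-topped (6 mm radius), 2.5 mm proud of the bed. Climbing it, the roller's axis and top rise by up to 2.5 mm. A rib 6 mm proud at y = -46.1 mm bars the way back. Axes as the lane.
- rib_in (a point): Top of a like rib, 2.5 mm proud, at lane y = 32.7 mm, over which the roller drops into the nest. Between the two ribs, at lane y = 14.7 mm, the roller can rest in a middle dip with 2 mm of play. The nest's far rib, at y = 75.5 mm, is 6 mm proud and stops a slow roller.
- roller: Loose roller, green cover, aluminium end faces with a yellow dash; 90 mm diameter (radius 45), 110 mm long, solid, 0.5 to 1 kg, too wide to grip. Origin at its centre; x is its axis (across the lane); y and z turn as it rolls. Starts in the parking dip, lane y about -21 mm, axis 57 mm up. Its top moves twice as far as its axis. Hard; at the ribs it slips unless pressed with 8 to 15 N.
- nest (a point): Where the roller's centre is when seated in the nest: lane x = 0, y = 50 mm, 57 mm above the table (45 above the bed); axes as the lane. Yellow marks on both guide walls are in line with it. Seated, the roller rests on the bed between two ribs with 1 to 2 mm of play.
- keeper (a joint): Slide of the red keeper, m: 0 = drawn back, 0.045 = fully home (hard stop). Moves in the lane's -x direction at lane y = 0; friction 3 N, damping 8 N s/m, stays where left. Starts between 0 and 0.010. Its 12 mm pin, 24 mm above the bed, passes behind the seated roller with about 3 mm to spare, but runs into a roller that is not in the nest.
- keeper_knob (a point): Centre of the top of the keeper's black upright knob (22 mm diameter), 98 mm above the table; the knob is free over the 49 mm below this point, above a red block 36 (x) x 30 (y) mm. At joint 0 it lies at lane x = 135, y = 0 mm; home at x = 90. Axes as the lane.
- jar_a: White screw-lid jar, 68 mm diameter, 85 mm tall, origin under its foot. Bystander, not to be moved.
- jar_b: White jar like jar_a. Bystander, not to be moved.
- jar_c: White jar like jar_a. Bystander, not to be moved.
- jar_d: White jar like jar_a, standing on the lane's plate near lane x = 140, y = -120 mm. Bystander, not to be moved.
- wrench: Steel wrench lying on the table, about 180 mm long, origin under its middle. Bystander, not to be moved.
- driver: Screwdriver 160 mm long lying on the lane's plate along the near guide wall, at lane x about -83 mm. Bystander, not to be moved.
- star_knob: Black clamping knob, 42 mm diameter, 30 mm tall, standing on its stem, origin under it. Bystander, not to be moved.
Not all that is in view belongs to the job. There is more than one size of the roller; the one meant has the size given above.

How it is judged:
By the outcome, as a careful person would: the job done as asked, in the order asked, and still so for the second after the job is handed in, with the robot touching nothing.
It also fails if it takes over 58 s, if anything falls off the work surface, if the arm or the gripper's body presses on something with over 40 N, if the wrist force passes 120 N, or if a joint passes its speed limit or range.

## Working session

There is one attempt and no reset: what is moved stays moved. The work goes in short steps, Python scripts to look and compute and a shell command to move; the robot and the scene stay as the last step left them, time stands still between calls to the robot, and variables do not carry over. Pictures are saved under pics/ and viewed, at most 10 in all, crops included, and the job is handed in when it is done.

```bash
ls; mkdir -p pics; python3 - <<'E'
from bench import env
import cv2,numpy as np
s=env.sense();print({k:np.round(v,3) for k,v in s.items()})
for n in("scene","side"):
    p,d=env.capture(n);cv2.imwrite(f"pics/{n}0.png",p[:,:,::-1]);np.savez(f"pics/{n}0.npz",p=p,d=d)
    c=env.calibration(n);print(n,{k:np.round(v,4).tolist() for k,v in c.items()})
c=env.calibration("wrist");print(c)
E
```

```text
pics
{'time': np.float64(0.0), 'joint_positions': array([-1.481,  0.381,  1.298,  0.   ,  1.464, -0.215]), 'dq': array([ 0.   ,  0.001, -0.   ,  0.001, -0.001,  0.001]), 'tau': array([-0.0000e+00, -4.3793e+01, -2.2455e+01,  7.1000e-02,  3.5000e-02,
       -0.0000e+00]), 'tcp_pos': array([ 0.165, -0.524,  0.257]), 'orientation': array([-3.14 , -0.   ,  0.305]), 'contact_force': array([-0.469,  0.184,  0.562]), 'torque': array([-0.012, -0.009,  0.064]), 'grasp_force': np.float64(0.0), 'opening': np.float64(0.088)}
scene {'K': [[406.1969, 0.0, 283.6387], [0.0, 406.1969, 209.3374], [0.0, 0.0, 1.0]], 'camera_from_world': [[-0.7921, 0.6101, 0.0215, 0.417], [-0.3505, -0.4835, 0.8021, 0.0871], [0.4998, 0.6278, 0.5968, -1.4448], [0.0, 0.0, 0.0, 1.0]]}
side {'K': [[454.8102, 0.0, 282.0456], [0.0, 454.8102, 206.1421], [0.0, 0.0, 1.0]], 'camera_from_world': [[0.6509, -0.7587, -0.0249, -0.3575], [0.3877, 0.304, 0.8702, -0.2667], [-0.6527, -0.5761, 0.492, -1.1245], [0.0, 0.0, 0.0, 1.0]]}
{'K': array([[295.29560166,   0.        , 278.66189063],
       [  0.        , 295.29560166, 208.79970244],
       [  0.        ,   0.        ,   1.        ]]), 'tool_from_camera': array([[-3.35545876e-04,  9.52682338e-01,  3.03967515e-01,
         7.88691304e-02],
       [ 9.99999512e-01,  3.71880698e-05,  9.87333450e-04,
         3.98726770e-04],
       [ 9.29311174e-04,  3.03967698e-01, -9.52681886e-01,
        -1.27818829e-01],
       [ 0.00000000e+00,  0.00000000e+00,  0.00000000e+00,
         1.00000000e+00]])}
```

View pics/scene0.png

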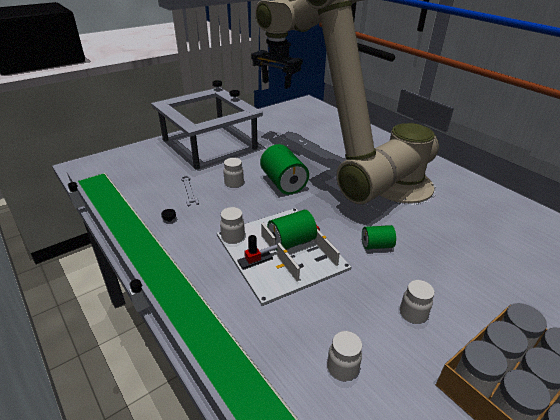

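View pics/side0.png

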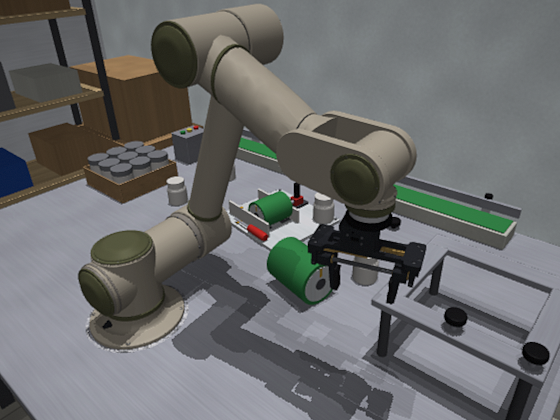

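The scene view shows three rollers plus the belt. The roller in the lane is at (293,228), a bigger loose one at (285,168), a small one at (379,237), and the green belt at (180,280). The lane one fits the description. The keeper knob is at (252,243), the marks at about (285,266), and jar_d at (232,225). Next I measure.

```bash
cat > h.py <<'E'
import numpy as np,cv2
from bench import env
def cloud(n,d,T=None):
    c=env.calibration(n);K=c["K"];v,u=np.mgrid[:420,:560]
    P=np.stack([(u-K[0,2])/K[0,0]*d,-(v-K[1,2])/K[1,1]*d,-d,np.ones_like(d)],-1)
    W=np.linalg.inv(c["camera_from_world"]) if T is None else T@c["tool_from_camera"]
    return (P@W.T)[...,:3]
def shot(n):
    from scipy.spatial.transform import Rotation as R
    T=None
    if n=="wrist":
        s=env.sense();T=np.eye(4);T[:3,:3]=R.from_euler("xyz",s["orientation"]).as_matrix();T[:3,3]=s["tcp_pos"]
    p,d=env.capture(n);return p,d,cloud(n,d,T)
def grn(p):
    h=cv2.cvtColor(p,cv2.COLOR_RGB2HSV);return cv2.inRange(h,(45,120,30),(80,255,255))>0
E
python3 - <<'E'
from h import *
z=np.load("pics/scene0.npz");p,d=z["p"],z["d"];W=cloud("scene",d)
print("table z",np.median(W[320:340,180+120:300+20,2]),W[300,380])
ok=d>0
g=grn(p)
n,l,st,ce=cv2.connectedComponentsWithStats(g.astype(np.uint8))
for i in range(1,n):
    if st[i,4]>150:
        q=W[(l==i)&ok];print(st[i],ce[i].round(),q.min(0).round(3),q.max(0).round(3))
roi=np.zeros_like(ok);roi[200:305,205:360]=1
m=roi&ok&(W[...,2]>.006)&(W[...,2]<.018)
q=W[m];print(len(q),np.median(q[:,2]))
r=cv2.minAreaRect(q[:,:2].astype(np.float32)*1000);print(r,cv2.boxPoints(r).round(1).tolist())
# knob
m=roi&ok&(W[...,2]>.085)&(W[...,2]<.105)
n,l,st,ce=cv2.connectedComponentsWithStats(m.astype(np.uint8))
for i in range(1,n):
    if st[i,4]>8: q=W[l==i];print("high",st[i],ce[i],q.mean(0).round(4),q.max(0).round(4), p[l==i].mean(0))
c=cv2.resize(p[190:310,200:365],None,fx=4.5,fy=4.5,interpolation=cv2.INTER_CUBIC);cv2.imwrite("pics/crop1.png",c[:,:,::-1])
E
```

```text
table z 0.0008083477335337208 [0.463964   0.31372498 0.00073625]
[ 261  144   48   51 1069] [280. 164.] [ 0.157 -0.503  0.   ] [ 0.408 -0.166  0.123]
[   78   174   217   246 11036] [187. 311.] [ 0.835 -0.599  0.048] [0.922 0.434 0.059]
[ 271  210   46   39 1156] [296. 228.] [ 0.37  -0.06  -0.002] [0.578 0.075 0.105]
[364 225  32  24 624] [381. 237.] [0.212 0.133 0.001] [0.367 0.217 0.068]
4209 0.012819824223158305
((524.5258178710938, -51.650543212890625), (469.5483093261719, 312.8582763671875), 80.3900375366211) [[331.1000061035156, -257.0], [639.5999755859375, -309.20001220703125], [718.0, 153.6999969482422], [409.5, 205.89999389648438]]
high [221 207  21  17 289] [230.99307958 214.92733564] [ 0.6412 -0.0935  0.0962] [ 0.6676 -0.0684  0.1009] [157.76124567 155.00692042 152.07958478]
high [268 210  48  26 693] [292.58441558 221.89321789] [0.5227 0.032  0.0968] [0.5759 0.0652 0.1049] [  7.23232323 105.85858586  37.13419913]
high [248 235   9   9  66] [251.66666667 239.07575758] [0.6518 0.0243 0.0954] [0.6618 0.0333 0.1001] [15.15151515 14.51515152 15.5       ]
```

View pics/crop1.png

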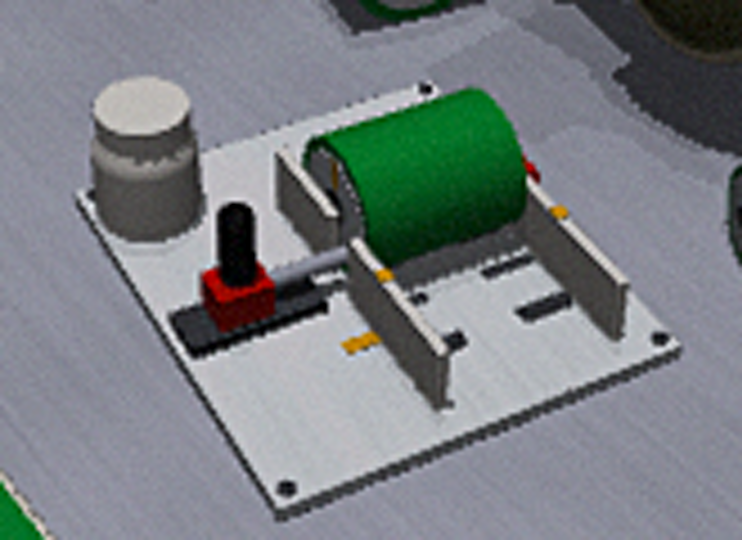

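The crop confirms the lane roller. Its plate's top corners are at crop pixels (80,197), (282,512), (681,346) and (427,84), the knob top is at (236,208), and the yellow marks on the walls are at (385,275) and (559,212).

```bash
cat >> h.py <<'E'
def ray(n,uv,z):
    c=env.calibration(n);K=c["K"];W=np.linalg.inv(c["camera_from_world"])
    uv=np.atleast_2d(uv).astype(float)
    r=np.c_[(uv[:,0]-K[0,2])/K[0,0],-(uv[:,1]-K[1,2])/K[1,1],-np.ones(len(uv))]@W[:3,:3].T
    o=W[:3,3];return o+r*((z-o[2])/r[:,2])[:,None]
def rigid(L,P):
    a,b=L-L.mean(0),P-P.mean(0)
    t=np.arctan2((a[:,0]*b[:,1]-a[:,1]*b[:,0]).sum(),(a*b).sum());R=np.array([[np.cos(t),-np.sin(t)],[np.sin(t),np.cos(t)]])
    return t,P.mean(0)-R@L.mean(0),R
E
python3 - <<'E'
from h import *
z=np.load("pics/scene0.npz");p,d=z["p"],z["d"];W=cloud("scene",d)
uv=np.array([[80,197],[282,512],[681,346],[427,84]])/4.5+[200,190]-0.4
P=ray("scene",uv,.0122)[:,:2];L=np.array([[.175,-.16],[.175,.14],[-.095,.14],[-.095,-.16]])
t,o,R=rigid(L,P);print("yaw",t,"o",o,"res mm",((L@R.T+o-P)*1000).round(1).tolist())
f=lambda q:((q[:,:2]-o)@R).round(4)
k=ray("scene",np.array([[236,208]])/4.5+[200,190]-.4,.098);print("knob",k,f(k))
print("marks",f(ray("scene",np.array([[385,275],[559,212]])/4.5+[200,190]-.4,.060)))
# roller top line: green points z>.1
g=grn(p)&(d>0)&(W[...,2]>.06)&(W[...,2]<.12);g[:200]=0;g[:,:255]=0;g[:,340:]=0
q=W[g];l=f(q);print(len(q),l.min(0),l.max(0),q[:,2].max())
# circle fit in lane y,z
A=np.c_[l[:,1],q[:,2],np.ones(len(q))];s=np.linalg.lstsq(A,(l[:,1]**2+q[:,2]**2),rcond=None)[0]
print("axis y,z",s[0]/2,s[1]/2,"r",np.sqrt(s[2]+s[0]**2/4+s[1]**2/4))
np.savez("lane.npz",t=t,o=o,R=R)
E
```

```text
yaw -0.14503745161788292 o [0.51967114 0.04348933] res mm [[3.3, -3.0], [1.2, 1.3], [-1.6, 2.1], [-2.9, -0.4]]
knob [[0.64543834 0.01671472 0.098     ]] [[ 0.1283 -0.0083]]
marks [[ 0.0592  0.0458]
 [-0.0625  0.0462]]
991 [-0.0548 -0.0605] [0.0561 0.0246] 0.10546610219212982
axis y,z -0.021563096897717605 0.06034099183943995 r 0.042244431932229334
```

The manual's scale: shifts go in units of 100 mm and turns go in units of 0.25 rad. Converting my numbers, -0.01 m is -0.1, -0.034 m is -0.34, 0.1125 rad is 0.45.

```bash
python3 -m crank '0.0,0,0,-0.1,0,0,0.45
0.0,0,0,-0.1,0,0,0.45
0.0,0,0,-0.1,0,0,0.45
0.0,0,0,-0.1,0,0,0.45
0.0,0.166,-0.34,0,0,0,0
0.0,0.166,-0.34,0,0,0,0
0.0,0.166,-0.34,0,0,0,0
0.0,0.166,-0.34,0,0,0,0
0.0,0.166,-0.34,0,0,0,0
0.0,0.166,-0.34,0,0,0,0' 10
python3 -m crank '0.0,0.166,-0.34,0,0,0,0
0.0,0.166,-0.34,0,0,0,0
0.0,0.166,-0.34,0,0,0,0
0.0,0.166,-0.34,0,0,0,0
0.0,0.166,-0.34,0,0,0,0
0.0,0.166,-0.34,0,0,0,0
0.0,0.166,-0.34,0,0,0,0
0.0,0.166,-0.34,0,0,0,0
0.0,0.166,-0.34,0,0,0,0
0.0,0.166,-0.34,0,0,0,0'
python3 -m crank '0.0,0.166,-0.34,0,0,0,0
0.0,0.166,-0.34,0,0,0,0
0,0,0,0,0,0,0
0,0,0,0,0,0,0'
python3 - <<'E'
from h import *
p,d,W=shot("wrist");cv2.imwrite("pics/w1.png",p[:,:,::-1]);np.savez("pics/w1.npz",p=p,d=d,W=W)
s=env.sense();print(s["tcp_pos"],s["orientation"],s["time"],s["contact_force"])
E
```

```text
time: 0.93
tcp_pos: [0.2937, -0.3354, 0.2973]
orientation: [-3.141, 0.0, -0.146]
contact_force: [1.2, -0.1, -0.4]
opening: 0.0234
grasp_force: 0.0
time: 1.77
tcp_pos: [0.5072, -0.0229, 0.2972]
orientation: [-3.142, 0.001, -0.145]
contact_force: [0.5, -0.7, 0.7]
opening: 0.0009
grasp_force: 0.0
time: 2.1
tcp_pos: [0.5495, 0.039, 0.2966]
orientation: [3.141, 0.002, -0.142]
contact_force: [-0.1, -1.1, 0.3]
opening: 0.0007
grasp_force: 0.0
[0.54907565 0.03786719 0.29687124] [ 3.14127307e+00  1.31023620e-03 -1.44122961e-01] 2.15 [-0.59834536  0.12137753  0.12734499]
```

View pics/w1.png

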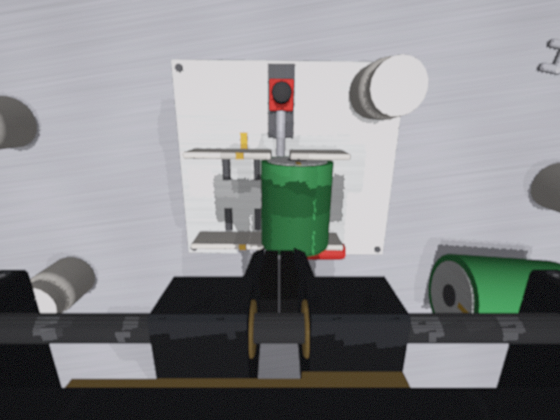

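The wrist view shows the whole plate with corners near (174,62), (188,254) and (388,254). The knob top is at (281,92) and the roller at (297,205). I'll refine the lane pose from this view.

```bash
python3 - <<'E'
from h import *
z=np.load("pics/w1.npz");p,d,W=z["p"],z["d"],z["W"]
ok=d>0;v,u=np.mgrid[:420,:560]
print("table z",np.median(W[300:330,80:130,2][d[300:330,80:130]>0]),W[30,300])
tz=W[20:50,200:400,2][d[20:50,200:400]>0].mean()
m=ok&(W[...,2]-tz>.007)&(W[...,2]-tz<.017)&(v<260)&(u>160)&(u<420)
n,l,st,ce=cv2.connectedComponentsWithStats(m.astype(np.uint8));i=1+st[1:,4].argmax();m=l==i
print(tz,st[i],np.median(W[m][:,2]))
# edges: per-column top row, per-row left/right col
def edge(sel,axis,first):
    out=[]
    for k in sel:
        a=np.flatnonzero(m[:,k] if axis==0 else m[k,:])
        if len(a):
            e=a[0]-.5 if first else a[-1]+.5; out.append((k,e) if axis==0 else (e,k))
    return np.array(out,float)
def line(q):
    vx,vy,x,y=cv2.fitLine(q.astype(np.float32),cv2.DIST_HUBER,0,.01,.01).ravel();return np.cross([x,y,1],[x+vx,y+vy,1])
T=line(edge(range(190,330),0,True));B=line(np.r_[edge(range(205,235),0,False),edge(range(348,372),0,False)])
Lf=line(edge(range(75,240),1,True));Rt=line(edge(range(150,240),1,False))
X=lambda a,b:(lambda c:c[:2]/c[2])(np.cross(a,b))
uv=np.array([X(T,Rt),X(T,Lf),X(B,Lf),X(B,Rt)]);print(uv.round(1).tolist())
# rays
from scipy.spatial.transform import Rotation
c=env.calibration("wrist");s=env.sense();K=c["K"];M=np.eye(4);M[:3,:3]=Rotation.from_euler("xyz",s["orientation"]).as_matrix();M[:3,3]=s["tcp_pos"];M=M@c["tool_from_camera"]
def wray(uv,z):
    r=np.c_[(uv[:,0]-K[0,2])/K[0,0],-(uv[:,1]-K[1,2])/K[1,1],-np.ones(len(uv))]@M[:3,:3].T
    return M[:3,3]+r*((z-M[2,3])/r[:,2])[:,None]
P=wray(uv,.012+tz)[:,:2];L=np.array([[.175,-.16],[.175,.14],[-.095,.14],[-.095,-.16]])
print("sides",np.linalg.norm(P-np.roll(P,-1,0),axis=1))
t,o,R=rigid(L,P);print("yaw",t,"o",o,((L@R.T+o-P)*1000).round(1).tolist())
f=lambda q:((q[:,:2]-o)@R).round(4)
kk=ok&(abs(W[...,2]-tz-.098)<.004)&(p.max(2)<60)&(abs(u-281)<20)&(v<110)&(v>70)
print("knob",kk.sum(),u[kk].mean(),v[kk].mean(),f(wray(np.array([[u[kk].mean(),v[kk].mean()]]),.098+tz)))
g=grn(p)&ok&(u>250)&(u<345)&(v<255)&(W[...,2]>.05);q=W[g];l=f(q);print(l.min(0),l.max(0),q[:,2].max())
A=np.c_[l[:,1],q[:,2],np.ones(len(q))];s=np.linalg.lstsq(A,(l[:,1]**2+q[:,2]**2),rcond=None)[0]
print("axis",s[0]/2,s[1]/2,np.sqrt(s[2]+s[0]**2/4+s[1]**2/4))
np.savez("lane2.npz",t=t,o=o,R=R)
E
```

```text
table z 0.3560045043482126 [ 7.24003485e-01 -1.32602492e-02  2.78351086e-04]
0.0004036764153492653 [  171    59   229   195 26677] 0.012414968841054863
[[407.0, 61.8], [170.2, 58.2], [188.1, 252.3], [382.0, 253.6]]
sides [0.2987566  0.26963312 0.29871035 0.26772887]
yaw -0.15504739477926843 o [0.51917345 0.04124935] [[1.0, -0.8], [0.3, 0.6], [-0.1, 0.7], [-1.2, -0.5]]
knob 30 280.56666666666666 100.26666666666667 [[0.1229 0.0002]]
[-0.0534 -0.0605] [0.0556 0.023 ] 0.2856050996323995
axis -0.013818145188054924 0.1681713892943734 0.07739757211269302
```

Converted, 0.03 m is 0.3, 0.025 m is 0.25, 0.011 rad is 0.044.

```bash
python3 -m crank '0,-0.1,0.128,0.1,0,0,0.044
0,-0.1,0.128,0.3,0,0,0
0,-0.1,0.128,0.3,0,0,0
0,0,0,0.3,0,0,0
0,0,0,0.3,0,0,0
0,0,0,0.25,0,0,0
0,0,0,0.07,0,0,0
0,0,0,0,0,0,0
0,0,0,0,0,0,0' 20
python3 - <<'E'
from h import *
l=np.load("lane2.npz");s=env.sense();print(((s["tcp_pos"][:2]-l["o"])@l["R"]).round(4),s["tcp_pos"],s["orientation"],s["contact_force"])
E
```

```text
time: 2.9
tcp_pos: [0.5141, 0.0035, 0.1366]
orientation: [3.141, -0.001, -0.157]
contact_force: [-0.2, 0.4, 0.2]
opening: 0.0004
grasp_force: 0.0
[ 0.0008 -0.038 ] [0.5140559  0.00354189 0.13655281] [ 3.14146096e+00 -1.22077814e-03 -1.57263393e-01] [-0.20879033  0.43287268  0.20994826]
```

```bash
python3 -m crank '0,0,0,0.07,0,0,0
0,0,0,0.05,0,0,0
0,0,0,0.01,0,0,0
0,0,0,0,0,0,0
0,0,0,0,0,0,0'
python3 -m crank '0,0,0,0.01,0,0,0
0,0,0,0,0,0,0
0,0,0,0,0,0,0'
python3 -m crank '0,0,0,0.01,0,0,0
0,0,0,0,0,0,0
0,0,0,0,0,0,0'
```

```text
time: 3.32
tcp_pos: [0.5139, 0.0043, 0.1227]
orientation: [3.142, -0.0, -0.156]
contact_force: [0.4, -0.0, -0.2]
opening: 0.0003
grasp_force: 0.0
time: 3.57
tcp_pos: [0.5138, 0.0043, 0.1215]
orientation: [3.142, -0.0, -0.156]
contact_force: [-0.3, 0.7, -0.6]
opening: 0.0005
grasp_force: 0.0
time: 3.82
tcp_pos: [0.5138, 0.0043, 0.1204]
orientation: [-3.142, 0.0, -0.156]
contact_force: [0.7, 0.2, 0.1]
opening: 0.0007
grasp_force: 0.0
```

Converted, 0.001 m is 0.01.

```bash
python3 -m crank '0,0,0,0.01,0,0,0
0,0,0,0,0,0,0
0,0,0,0,0,0,0'
python3 -m crank '0,0,0,0.005,0,0,0
0,0,0,0,0,0,0
0,0,0,0,0,0,0'
```

```text
time: 4.07
tcp_pos: [0.5139, 0.0042, 0.12]
orientation: [3.141, -0.001, -0.156]
contact_force: [-1.7, -1.1, 5.4]
opening: 0.0005
grasp_force: 2.7
time: 4.32
tcp_pos: [0.5139, 0.0042, 0.1198]
orientation: [3.141, -0.001, -0.156]
contact_force: [-2.7, -0.9, 8.3]
opening: 0.0004
grasp_force: 4.6
```

```bash
python3 -m crank '0,0,0,0.006,0,0,0
0,0,0,0,0,0,0
0,-0.02,0,0,0,0,0
0,0,0,0,0,0,0' >/dev/null; python3 -m crank '0,0.02,-0.01,0,0,0,0
0,0,-0.01,0,0,0,0
0,0,0,0,0,0,0'
```

```text
time: 4.9
tcp_pos: [0.5142, 0.0062, 0.1199]
orientation: [3.141, -0.001, -0.156]
contact_force: [-5.8, 0.5, 16.4]
opening: 0.0008
grasp_force: 8.0
```

Converted, -0.002 m is -0.02, -0.001 m is -0.01.

```bash
python3 -m crank '0,-0.01,-0.02,-0.006,0,0,0
0,0,0,0,0,0,0'; python3 -m crank '0,0,-0.02,0,0,0,0
0,0,0,0,0,0,0'
```

```text
time: 5.07
tcp_pos: [0.5142, 0.008, 0.1203]
orientation: [3.141, -0.003, -0.156]
contact_force: [-0.7, -3.2, 10.1]
opening: 0.0005
grasp_force: 5.1
time: 5.23
tcp_pos: [0.5146, 0.0098, 0.1206]
orientation: [3.14, -0.004, -0.156]
contact_force: [-2.3, -3.1, 14.4]
opening: 0.0006
grasp_force: 7.1
```

```bash
python3 -m crank '0,0,-0.02,-0.005,0,0,0
0,0,-0.02,-0.003,0,0,0
0,0,0,0,0,0,0'; python3 -m crank '0,0,-0.02,-0.003,0,0,0
0,0,-0.02,-0.003,0,0,0
0,0,0,0,0,0,0'
```

```text
time: 5.48
tcp_pos: [0.5152, 0.0139, 0.1214]
orientation: [3.14, -0.004, -0.156]
contact_force: [-2.5, -2.4, 14.3]
opening: 0.0001
grasp_force: 7.2
time: 5.73
tcp_pos: [0.5158, 0.018, 0.1221]
orientation: [3.141, -0.004, -0.156]
contact_force: [-3.1, -1.3, 15.1]
opening: 0.0006
grasp_force: 7.5
```

```bash
python3 -m crank '0,0,-0.02,-0.004,0,0,0
0,0,-0.02,-0.003,0,0,0
0,0,0,0,0,0,0'; python3 -m crank '0,0,-0.02,-0.001,0,0,0
0,0,-0.02,-0.001,0,0,0
0,0,0,0,0,0,0'; python3 -m crank '0,0,-0.02,-0.001,0,0,0
0,0,-0.02,0,0,0,0
0,0,0,0,0,0,0'
```

```text
time: 5.98
tcp_pos: [0.5164, 0.0221, 0.1226]
orientation: [3.141, -0.003, -0.156]
contact_force: [-1.5, -2.0, 12.8]
opening: 0.0007
grasp_force: 6.7
time: 6.23
tcp_pos: [0.5171, 0.0261, 0.123]
orientation: [3.141, -0.004, -0.156]
contact_force: [-2.3, -0.5, 12.9]
opening: 0.0003
grasp_force: 7.3
time: 6.48
tcp_pos: [0.5177, 0.0301, 0.1232]
orientation: [3.141, -0.004, -0.156]
contact_force: [-2.9, -1.7, 16.5]
opening: 0.0004
grasp_force: 7.8
```

Converted, -0.002 m is -0.02, -0.0003 m is -0.003.

```bash
python3 -m crank '0,-0.003,-0.02,-0.003,0,0,0
0,0,-0.02,-0.002,0,0,0
0,0,0,0,0,0,0'; python3 -m crank '0,0,-0.02,0,0,0,0
0,0,-0.02,0,0,0,0
0,0,0,0,0,0,0'; python3 -m crank '0,0,-0.02,0,0,0,0
0,0,-0.02,0.001,0,0,0
0,0,0,0,0,0,0'
```

```text
time: 6.73
tcp_pos: [0.5182, 0.0342, 0.1233]
orientation: [3.142, -0.004, -0.156]
contact_force: [-0.5, 0.1, 12.5]
opening: 0.0003
grasp_force: 5.8
time: 6.98
tcp_pos: [0.5188, 0.0382, 0.1234]
orientation: [-3.142, -0.004, -0.156]
contact_force: [-1.4, 0.4, 12.0]
opening: 0.0006
grasp_force: 6.0
time: 7.23
tcp_pos: [0.5194, 0.0422, 0.1233]
orientation: [-3.141, -0.004, -0.156]
contact_force: [-0.9, 0.9, 12.8]
opening: 0.0008
grasp_force: 6.2
```

Converted, -0.002 m is -0.02, 0.0001 m is 0.001.

```bash
python3 -m crank '0,0,-0.02,0.001,0,0,0
0,0,-0.02,0.001,0,0,0
0,0,0,0,0,0,0'; python3 -m crank '0,0,-0.02,0.001,0,0,0
0,0,-0.02,0.001,0,0,0
0,0,0,0,0,0,0'; python3 -m crank '0,0,-0.02,0.002,0,0,0
0,0,-0.02,0.002,0,0,0
0,0,0,0,0,0,0'
```

```text
time: 7.48
tcp_pos: [0.5201, 0.0462, 0.1232]
orientation: [-3.141, -0.004, -0.156]
contact_force: [-1.7, 0.9, 14.1]
opening: 0.0003
grasp_force: 6.6
time: 7.73
tcp_pos: [0.5207, 0.0502, 0.123]
orientation: [-3.141, -0.004, -0.156]
contact_force: [-1.5, 1.2, 14.2]
opening: 0.0007
grasp_force: 6.6
time: 7.98
tcp_pos: [0.5213, 0.0543, 0.1227]
orientation: [-3.141, -0.004, -0.156]
contact_force: [-1.0, 1.4, 14.4]
opening: 0.0004
grasp_force: 7.0
```

```bash
python3 -m crank '0,0,-0.02,0.002,0,0,0
0,0,-0.02,0.002,0,0,0
0,0,0,0,0,0,0'; python3 -m crank '0,0,-0.02,0.002,0,0,0
0,0,-0.02,0.003,0,0,0
0,0,0,0,0,0,0'; python3 -m crank '0,0,-0.02,0.003,0,0,0
0,0,-0.02,0.003,0,0,0
0,0,0,0,0,0,0'
```

```text
time: 8.23
tcp_pos: [0.522, 0.0583, 0.1222]
orientation: [-3.141, -0.004, -0.156]
contact_force: [-1.7, 2.4, 14.0]
opening: 0.0004
grasp_force: 6.8
time: 8.48
tcp_pos: [0.5226, 0.0624, 0.1216]
orientation: [-3.14, -0.004, -0.156]
contact_force: [-1.1, 4.1, 12.3]
opening: 0.0004
grasp_force: 6.4
time: 8.73
tcp_pos: [0.5232, 0.0664, 0.1209]
orientation: [-3.14, -0.004, -0.156]
contact_force: [-0.5, 3.9, 10.9]
opening: 0.0004
grasp_force: 5.8
```

Converted, -0.002 m is -0.02, 0.0004 m is 0.004.

```bash
python3 -m crank '0,0,-0.02,0.004,0,0,0
0,0,-0.02,0.004,0,0,0
0,0,0,0,0,0,0'; python3 -m crank '0,0,-0.02,0.002,0,0,0
0,0,0,0,0,0,0'; python3 -m crank '0,0,-0.02,0.001,0,0,0
0,0,0,0,0,0,0'
```

```text
time: 8.98
tcp_pos: [0.5238, 0.0701, 0.1202]
orientation: [-3.141, -0.004, -0.156]
contact_force: [-1.0, 0.9, 11.4]
opening: 0.0005
grasp_force: 6.1
time: 9.15
tcp_pos: [0.5241, 0.072, 0.12]
orientation: [-3.141, -0.004, -0.156]
contact_force: [-0.6, 2.1, 11.9]
opening: 0.0006
grasp_force: 6.2
time: 9.32
tcp_pos: [0.5244, 0.0739, 0.1198]
orientation: [-3.141, -0.004, -0.156]
contact_force: [-2.1, 1.2, 11.8]
opening: 0.0006
grasp_force: 5.8
```

```bash
python3 -m crank '0,0,0,-0.01,0,0,0
0,0,0,-0.02,0,0,0
0,0,0,-0.05,0,0,0
0,0,0,-0.1,0,0,0
0,0,0,-0.1,0,0,0
0,0,0.2,0,0,0,0
0,0,0.18,0,0,0,0
0,0,0,0,0,0,0
0,0,0,0,0,0,0'
cat >> h.py <<'E'
def axis():
    l=np.load("lane2.npz");p,d,W=shot("scene");v,u=np.mgrid[:420,:560]
    g=grn(p)&(d>0)&(W[...,2]>.055)&(W[...,2]<.11)&(u>240)&(u<345)&(v>195)&(v<290)
    y=((W[g][:,:2]-l["o"])@l["R"]);z=W[g][:,2]
    from scipy.optimize import least_squares
    k=least_squares(lambda k:np.hypot(y[:,1]-k[0],z-k[1])-.045,[0,.057],loss="soft_l1",f_scale=.001).x
    print("axis y,z",k.round(4),"x range",np.percentile(y[:,0],[1,99]).round(4),g.sum());return p
E
python3 - <<'E'
from h import *
p=axis();cv2.imwrite("pics/s2.png",cv2.resize(p[180:310,190:375],None,fx=4,fy=4)[:,:,::-1])
# same fit for the first picture
z=np.load("pics/scene0.npz")
import h;h.shot=lambda n:(z["p"],z["d"],cloud("scene",z["d"]));axis()
l=np.load("lane2.npz");s=env.sense();print(((s["tcp_pos"][:2]-l["o"])@l["R"]).round(4),s["tcp_pos"])
E
```

```text
time: 10.07
tcp_pos: [0.5174, 0.0358, 0.1465]
orientation: [-3.141, 0.0, -0.158]
contact_force: [-0.4, 0.4, -0.1]
opening: 0.001
grasp_force: 0.0
axis y,z [0.014  0.0577] x range [-0.0533  0.0556] 1082
axis y,z [-0.021   0.0576] x range [-0.053   0.0554] 1032
[-0.0009 -0.0052] [0.5174544  0.03629471 0.14639874]
```

View pics/s2.png

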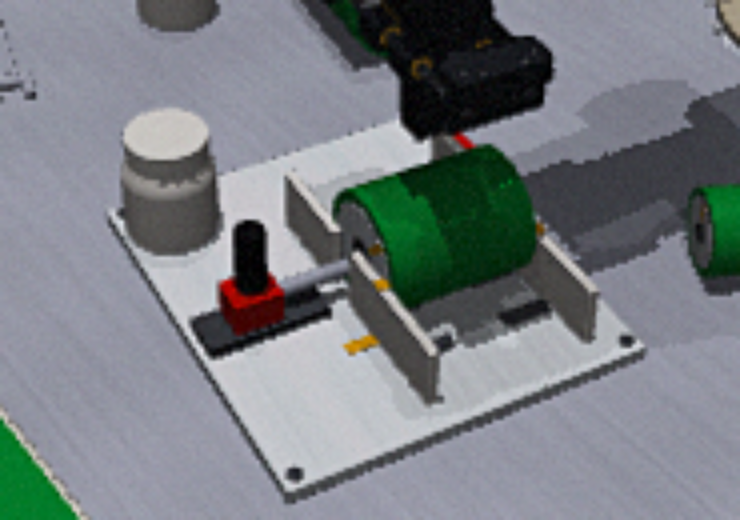

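The crop shows the roller resting in the middle dip (about (440,230)) with the fingers clear above it. Measured axis y is 14.0 mm, up from -21.0. Now I start the second stroke.

```bash
python3 -m crank '0,0.005,-0.025,0.12,0,0,0
0,0,0,0.09,0,0,0
0,0,0,0.03,0,0,0
0,0,0,0.01,0,0,0
0,0,0,0,0,0,0
0,0,0,0,0,0,0'; python3 -m crank '0,0,0,0.01,0,0,0
0,0,0,0,0,0,0
0,0,0,0,0,0,0'
```

```text
time: 10.62
tcp_pos: [0.5185, 0.0386, 0.1216]
orientation: [-3.142, -0.0, -0.156]
contact_force: [0.2, 0.3, 0.1]
opening: 0.0004
grasp_force: 0.0
time: 10.87
tcp_pos: [0.5184, 0.0385, 0.1205]
orientation: [-3.142, -0.0, -0.156]
contact_force: [-0.1, -0.6, -0.6]
opening: 0.0001
grasp_force: 0.0
```

```bash
python3 -m crank '0,0,0,0.008,0,0,0
0,0,0,0,0,0,0
0,0,0,0,0,0,0'
```

```text
time: 11.12
tcp_pos: [0.5185, 0.0384, 0.1199]
orientation: [3.141, -0.001, -0.156]
contact_force: [-0.1, -0.7, 3.8]
opening: 0.0002
grasp_force: 2.1
```

```bash
python3 -m crank '0,0,0,0.008,0,0,0
0,0,0,0,0,0,0
0,0,0,0,0,0,0'; python3 -m crank '0,0,-0.02,0,0,0,0
0,0,-0.01,0,0,0,0
0,0,0,0,0,0,0'
```

```text
time: 11.37
tcp_pos: [0.5186, 0.0383, 0.1197]
orientation: [3.141, -0.001, -0.156]
contact_force: [-3.4, -1.2, 10.9]
opening: 0.0008
grasp_force: 5.4
time: 11.62
tcp_pos: [0.5191, 0.0415, 0.12]
orientation: [3.141, -0.002, -0.156]
contact_force: [-2.9, -1.2, 13.1]
opening: 0.0006
grasp_force: 6.6
```

Converted, -0.002 m is -0.02.

```bash
python3 -m crank '0,0,-0.02,0,0,0,0
0,0,0,0,0,0,0'
```

```text
time: 11.78
tcp_pos: [0.5194, 0.0434, 0.1201]
orientation: [3.141, -0.002, -0.156]
contact_force: [-3.5, -2.1, 14.6]
opening: 0.0005
grasp_force: 7.4
```

```bash
python3 -m crank '0,-0.004,-0.02,-0.004,0,0,0
0,0,-0.02,-0.003,0,0,0
0,0,0,0,0,0,0'; python3 -m crank '0,0,-0.02,-0.003,0,0,0
0,0,-0.02,-0.003,0,0,0
0,0,0,0,0,0,0'
```

```text
time: 12.03
tcp_pos: [0.5199, 0.0471, 0.1209]
orientation: [3.141, -0.003, -0.156]
contact_force: [-2.5, -2.8, 14.1]
opening: 0.0007
grasp_force: 7.3
time: 12.28
tcp_pos: [0.5206, 0.0512, 0.1217]
orientation: [3.141, -0.003, -0.156]
contact_force: [-3.0, -3.5, 15.8]
opening: 0.0004
grasp_force: 8.0
```

Converted, -0.002 m is -0.02, -0.0003 m is -0.003.

```bash
python3 -m crank '0,0,-0.02,-0.003,0,0,0
0,0,-0.02,-0.003,0,0,0
0,0,0,0,0,0,0'; python3 -m crank '0,0,-0.02,-0.002,0,0,0
0,0,-0.02,-0.002,0,0,0
0,0,0,0,0,0,0'
```

```text
time: 12.53
tcp_pos: [0.5212, 0.0552, 0.1223]
orientation: [3.141, -0.003, -0.156]
contact_force: [-3.5, -1.7, 16.6]
opening: 0.0001
grasp_force: 8.0
time: 12.78
tcp_pos: [0.5218, 0.0593, 0.1227]
orientation: [3.141, -0.003, -0.156]
contact_force: [-3.5, -0.6, 15.8]
opening: 0.0002
grasp_force: 8.1
```

```bash
python3 -m crank '0,-0.004,-0.02,-0.004,0,0,0
0,0,-0.02,-0.002,0,0,0
0,0,0,0,0,0,0'; python3 -m crank '0,0,-0.02,-0.001,0,0,0
0,0,-0.02,-0.001,0,0,0
0,0,0,0,0,0,0'
```

```text
time: 13.03
tcp_pos: [0.5223, 0.0634, 0.1231]
orientation: [-3.142, -0.003, -0.156]
contact_force: [-1.7, -0.6, 12.2]
opening: 0.0007
grasp_force: 6.3
time: 13.28
tcp_pos: [0.523, 0.0674, 0.1233]
orientation: [-3.141, -0.003, -0.156]
contact_force: [-1.6, -0.6, 13.0]
opening: 0.0005
grasp_force: 6.2
```

Converted, -0.002 m is -0.02, -0.0001 m is -0.001.

```bash
python3 -m crank '0,0,-0.02,-0.001,0,0,0
0,0,-0.02,0,0,0,0
0,0,0,0,0,0,0'; python3 -m crank '0,0,-0.02,0,0,0,0
0,0,-0.02,0,0,0,0
0,0,0,0,0,0,0'
```

```text
time: 13.53
tcp_pos: [0.5236, 0.0714, 0.1233]
orientation: [-3.141, -0.003, -0.156]
contact_force: [-0.7, 0.7, 12.2]
opening: 0.0004
grasp_force: 6.2
time: 13.78
tcp_pos: [0.5242, 0.0754, 0.1234]
orientation: [-3.141, -0.003, -0.156]
contact_force: [-0.7, 0.8, 13.1]
opening: 0.0001
grasp_force: 6.3
```

```bash
python3 -m crank '0,0,-0.02,0.001,0,0,0
0,0,-0.02,0.001,0,0,0
0,0,0,0,0,0,0'; python3 -m crank '0,0,-0.02,0.001,0,0,0
0,0,-0.02,0.001,0,0,0
0,0,0,0,0,0,0'; python3 -m crank '0,0,-0.02,0.002,0,0,0
0,0,-0.02,0.002,0,0,0
0,0,0,0,0,0,0'
```

```text
time: 14.03
tcp_pos: [0.5248, 0.0794, 0.1233]
orientation: [-3.141, -0.004, -0.156]
contact_force: [-1.4, 0.4, 13.6]
opening: 0.0006
grasp_force: 6.8
time: 14.28
tcp_pos: [0.5255, 0.0835, 0.1231]
orientation: [-3.141, -0.004, -0.156]
contact_force: [-0.8, 2.5, 13.9]
opening: 0.0004
grasp_force: 7.1
time: 14.53
tcp_pos: [0.5261, 0.0875, 0.1229]
orientation: [-3.141, -0.004, -0.156]
contact_force: [-2.1, 2.4, 16.0]
opening: 0.0006
grasp_force: 7.7
```

```bash
python3 -m crank '0,0,-0.02,0.002,0,0,0
0,0,-0.02,0.002,0,0,0
0,0,0,0,0,0,0'; python3 -m crank '0,0,-0.02,0.003,0,0,0
0,0,-0.02,0.003,0,0,0
0,0,0,0,0,0,0'; python3 -m crank '0,0,-0.02,0.003,0,0,0
0,0,-0.02,0.003,0,0,0
0,0,0,0,0,0,0'
```

```text
time: 14.78
tcp_pos: [0.5267, 0.0916, 0.1225]
orientation: [-3.14, -0.004, -0.156]
contact_force: [-3.3, 2.4, 15.8]
opening: 0.0005
grasp_force: 7.8
time: 15.03
tcp_pos: [0.5274, 0.0957, 0.122]
orientation: [-3.14, -0.004, -0.156]
contact_force: [-1.0, 3.0, 15.9]
opening: 0.0005
grasp_force: 8.1
time: 15.28
tcp_pos: [0.528, 0.0997, 0.1213]
orientation: [-3.14, -0.004, -0.156]
contact_force: [-0.9, 3.6, 14.8]
opening: 0.0005
grasp_force: 7.8
```

```bash
python3 -m crank '0,0,-0.02,0.003,0,0,0
0,0,-0.02,0.003,0,0,0
0,0,0,0,0,0,0'; python3 -m crank '0,0,-0.02,0.003,0,0,0
0,0,-0.02,0.002,0,0,0
0,0,0,0,0,0,0'; python3 -m crank '0,0,-0.02,0.001,0,0,0
0,0,0,0,0,0,0'
```

```text
time: 15.53
tcp_pos: [0.5286, 0.1038, 0.1205]
orientation: [-3.14, -0.004, -0.156]
contact_force: [-1.0, 4.4, 12.9]
opening: 0.0005
grasp_force: 6.9
time: 15.78
tcp_pos: [0.5292, 0.1073, 0.12]
orientation: [-3.141, -0.003, -0.156]
contact_force: [-0.3, 1.2, 12.3]
opening: 0.0003
grasp_force: 6.7
time: 15.95
tcp_pos: [0.5294, 0.1092, 0.1198]
orientation: [-3.141, -0.003, -0.156]
contact_force: [-1.1, 1.8, 12.7]
opening: 0.0003
grasp_force: 6.4
```

```bash
python3 -m crank '0,0,0,-0.01,0,0,0
0,0,0,-0.03,0,0,0
0,0,0,-0.15,0,0,0
0,0,0,-0.3,0,0,0
0,0,0,-0.3,0,0,0
0,0.35,0.16,0,0,0,0
0,0.35,0.16,0,0,0,0
0,0.35,0,0,0,0,0
0,0.35,0,0,0,0,0
0,0.25,0,0,0,0,0'; python3 -m crank '0,0,0,0,0,0,0
0,0,0,0,0,0,0'
python3 - <<'E'
from h import *
p=axis();cv2.imwrite("pics/s3.png",cv2.resize(p[180:310,190:375],None,fx=4,fy=4)[:,:,::-1])
l=np.load("lane2.npz");s=env.sense();f=lambda q:((q[...,:2]-l["o"])@l["R"]).round(4)
print(f(s["tcp_pos"]),s["tcp_pos"])
for n in("scene","side"):
    p,d,W=shot(n);q=f(W);m=(d>0)&(abs(q[...,0]-.115)<.05)&(abs(q[...,1])<.04)&(W[...,2]>.065)&(W[...,2]<.105)&(p.max(2)<70)
    print(n,m.sum(),np.percentile(q[m],[2,50,98],axis=0).tolist() if m.sum() else 0,W[m][:,2].max() if m.sum() else 0)
    h=cv2.cvtColor(p,cv2.COLOR_RGB2HSV);r=(cv2.inRange(h,(0,150,60),(6,255,255))|cv2.inRange(h,(174,150,60),(179,255,255))>0)&(d>0)&(abs(q[...,0]-.12)<.06)&(abs(q[...,1])<.05)
    print("red",r.sum(),np.percentile(q[r],[2,50,98],axis=0).tolist() if r.sum() else 0)
E
```

```text
time: 16.78
tcp_pos: [0.6885, 0.0505, 0.1966]
orientation: [3.142, 0.001, -0.157]
contact_force: [-0.1, 0.2, -0.0]
opening: 0.0011
grasp_force: 0.0
time: 16.95
tcp_pos: [0.6868, 0.0512, 0.1959]
orientation: [3.142, 0.002, -0.157]
contact_force: [-0.7, -0.5, 0.4]
opening: 0.0004
grasp_force: 0.0
axis y,z [0.0495 0.0576] x range [-0.0538  0.0556] 1158
[0.1633 0.036 ] [0.68607702 0.05155656 0.19653872]
scene 102 [[0.123114, -0.0071979999999999995], [0.1345, 0.0077], [0.142696, 0.012588000000000002]] 0.10165884076463205
red 116 [[0.11512, -0.008339999999999998], [0.13340000000000002, 0.0138], [0.14887, 0.017570000000000002]]
side 64 [[0.118256, -0.015314], [0.12635000000000002, -0.00875], [0.136448, 0.0037220000000000005]] 0.10011334083936618
red 64 [[0.112956, -0.018996], [0.1267, -0.01405], [0.144954, 0.010958000000000004]]
```

View pics/s3.png

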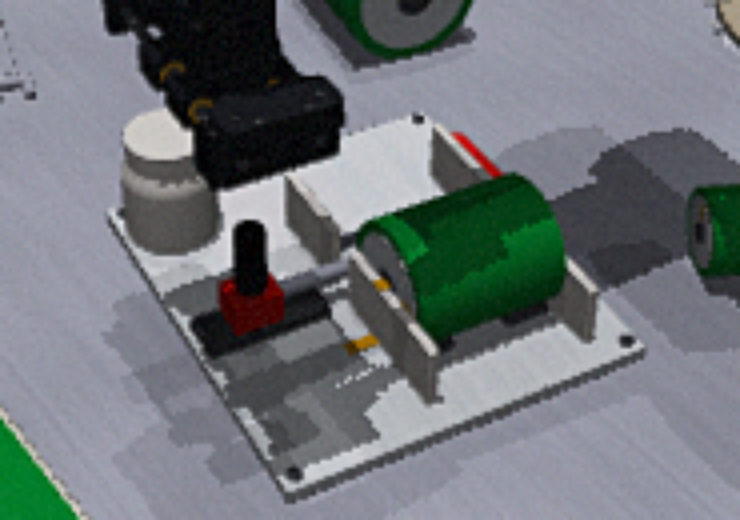

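The crop shows the roller down between the ribs at the yellow marks (about (470,260)), with axis y = 49.5 mm. The keeper knob is at (250,250), lane x about 0.130. Next I go outboard of the knob, descend and push it in.

Converted, 0.03 m is 0.3, 0.0225 m is 0.225.

```bash
python3 -m crank '0,0.07,0.18,0,0,0,0
0,0,0.18,0,0,0,0
0,0,0,0.3,0,0,0
0,0,0,0.3,0,0,0
0,0,0,0.3,0,0,0
0,0,0,0.225,0,0,0
0,0,0,0,0,0,0
0,0,0,0,0,0,0'
python3 - <<'E'
from h import *
l=np.load("lane2.npz");s=env.sense();print(((s["tcp_pos"][:2]-l["o"])@l["R"]).round(4),s["tcp_pos"],s["contact_force"])
E
```

```text
time: 17.77
tcp_pos: [0.6873, 0.0152, 0.0852]
orientation: [3.142, 0.001, -0.156]
contact_force: [-0.2, -0.0, 0.2]
opening: 0.0005
grasp_force: 0.0
[0.1701 0.0002] [0.68728504 0.01515145 0.08518095] [-0.17753169 -0.03982863  0.2220972 ]
```

```bash
python3 -m crank '0,-0.04,0,0,0,0,0
0,-0.04,0,0,0,0,0
0,-0.03,0,0,0,0,0
0,-0.03,0,0,0,0,0'; python3 -m crank '0,-0.03,0,0,0,0,0
0,-0.03,0,0,0,0,0
0,-0.03,0,0,0,0,0
0,-0.03,0,0,0,0,0'; python3 -m crank '0,-0.04,0,0,0,0,0
0,-0.04,0,0,0,0,0
0,-0.04,0,0,0,0,0'
```

```text
time: 18.1
tcp_pos: [0.674, 0.0171, 0.0862]
orientation: [-3.142, -0.002, -0.156]
contact_force: [0.2, -0.5, -0.3]
opening: 0.0002
grasp_force: 0.0
time: 18.43
tcp_pos: [0.6626, 0.0188, 0.0854]
orientation: [-3.142, -0.002, -0.156]
contact_force: [3.7, -0.6, 1.4]
opening: 0.0007
grasp_force: 1.6
time: 18.68
tcp_pos: [0.6503, 0.0207, 0.0851]
orientation: [3.142, -0.001, -0.156]
contact_force: [3.2, -0.8, 3.1]
opening: 0.0006
grasp_force: 1.7
```

```bash
python3 -m crank '0,-0.04,0,0,0,0,0
0,-0.04,0,0,0,0,0
0,-0.04,0,0,0,0,0
0,-0.03,0,0,0,0,0
0,0,0,0,0,0,0'; python3 -m crank '0,-0.015,0,0,0,0,0
0,-0.015,0,0,0,0,0
0,0,0,0,0,0,0'
```

```text
time: 19.1
tcp_pos: [0.6347, 0.0232, 0.0847]
orientation: [3.142, 0.001, -0.156]
contact_force: [1.4, -0.6, 0.3]
opening: 0.0006
grasp_force: 0.2
time: 19.35
tcp_pos: [0.6323, 0.0236, 0.0847]
orientation: [-3.142, 0.001, -0.156]
contact_force: [2.6, -0.3, 2.5]
opening: 0.0004
grasp_force: 0.9
```

Converted, -0.001 m is -0.01.

```bash
python3 -m crank '0,-0.01,0,0,0,0,0
0,-0.01,0,0,0,0,0
0,0,0,0,0,0,0'
```

```text
time: 19.6
tcp_pos: [0.6304, 0.0239, 0.0847]
orientation: [3.142, 0.0, -0.156]
contact_force: [2.1, -0.7, 0.2]
opening: 0.0009
grasp_force: 1.2
```

The manual's scale: shifts go in units of 100 mm and turns go in units of 0.25 rad. Converting my numbers, -0.001 m is -0.01.

```bash
python3 -m crank '0,-0.01,0,0,0,0,0
0,0,0,0,0,0,0'; python3 -m crank '0,-0.01,0,0,0,0,0
0,0,0,0,0,0,0'; python3 -m crank '0,-0.007,0,0,0,0,0
0,0,0,0,0,0,0'
```

```text
time: 19.77
tcp_pos: [0.6295, 0.024, 0.0847]
orientation: [3.142, 0.0, -0.156]
contact_force: [2.1, 0.1, -0.1]
opening: 0.0005
grasp_force: 1.2
time: 19.93
tcp_pos: [0.6285, 0.0242, 0.0847]
orientation: [3.142, 0.0, -0.156]
contact_force: [2.0, 0.1, -0.4]
opening: 0.0004
grasp_force: 1.2
time: 20.1
tcp_pos: [0.6278, 0.0243, 0.0847]
orientation: [3.142, 0.0, -0.156]
contact_force: [2.5, -0.8, -0.4]
opening: 0.0006
grasp_force: 1.3
```

```bash
python3 -m crank '0,-0.007,0,0,0,0,0
0,0,0,0,0,0,0'
```

```text
time: 20.27
tcp_pos: [0.6273, 0.0244, 0.0848]
orientation: [3.142, -0.0, -0.156]
contact_force: [3.1, -1.3, -2.1]
opening: 0.0003
grasp_force: 1.8
```

Converted, -0.0007 m is -0.007.

```bash
python3 -m crank '0,-0.007,0,0,0,0,0
0,0,0,0,0,0,0'
```

```text
time: 20.43
tcp_pos: [0.6272, 0.0244, 0.0848]
orientation: [-3.141, -0.002, -0.156]
contact_force: [6.2, -0.7, -4.1]
opening: 0.0002
grasp_force: 3.3
```

```bash
python3 -m crank '0,-0.006,0,0,0,0,0
0,0,0,0,0,0,0
0,0,0,0,0,0,0'; python3 -m crank '0,0.04,0,0,0,0,0
0,0.15,0,0,0,0,0
0,0.15,0,0,0,0,0
0,0,0,-0.3,0,0,0
0,0,0,-0.4,0,0,0
0,0,0,-0.4,0,0,0
0,0.3,0,0,0,0,0
0,0,0,0,0,0,0
0,0,0,0,0,0,0'
python3 - <<'E'
from h import *
p=axis();cv2.imwrite("pics/s4.png",cv2.resize(p[180:310,190:375],None,fx=4,fy=4)[:,:,::-1])
s=env.sense();print(s["tcp_pos"],s["contact_force"],s["time"])
E
```

```text
time: 20.68
tcp_pos: [0.6271, 0.0244, 0.0849]
orientation: [-3.141, -0.003, -0.156]
contact_force: [9.4, -0.9, -4.7]
opening: 0.0002
grasp_force: 4.6
time: 21.43
tcp_pos: [0.6891, 0.0146, 0.1944]
orientation: [-3.142, 0.002, -0.156]
contact_force: [0.6, -0.3, -0.7]
opening: 0.0005
grasp_force: 0.0
axis y,z [0.0496 0.0575] x range [-0.0539  0.0556] 1165
[0.68840218 0.01481967 0.19391986] [0.44403827 0.69991582 0.1915041 ] 21.4833
```

View pics/s4.png

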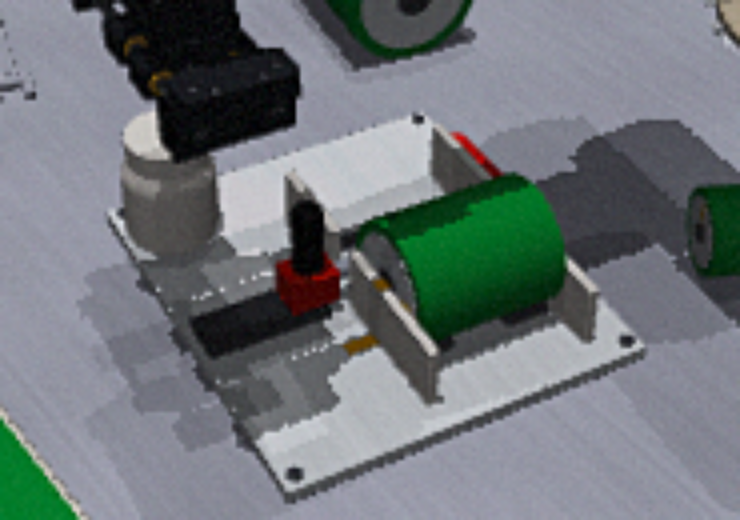

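The crop shows the keeper block home against the guide wall at (308,280) and the roller still in the nest at (470,260). The gripper is clear, so I'm handing in.

```bash
python3 -c "from bench import env; print(env.job_done())"
```

```text
the job is handed in; nothing more can be done
None
```

I rolled the green roller into the nest (axis measured at lane y = 49.6 mm), pushed the red keeper to its hard stop, and handed the job in at about 21.5 s with the gripper clear; the highest pressing force in the readings was about 17 N.

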